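# Push the tin up the sloping tin rack until the flap holds it

## Robot

A 7-joint arm with a two-finger parallel gripper is mounted at the origin on a cart in front of the work surface, level with it; the furniture and walls round the work are solid. World frame = base frame: x ahead of the robot, y to its left, z up, the work surface at z = 0. Lengths are in mm, angles in rad, forces in N, time in s.
With the tool pointing down it reaches from about 400 to 875 mm from the base axis. Payload 4.4 kg.
Tool frame: the origin (TCP) lies midway between the tips of the shut fingers; the grasp point (between the pads) lies 19 mm behind it; z points along the fingers, y is the line along which they close (so a half turn about z gives the same grasp; the last joint's range is limited). The gripper opens to 85 mm and grips with 20 to 120 N. Pads are 22 mm wide; open, the fingers measure 114 mm over their backs; the gripper's body (76 mm by 85 mm) begins 54 mm behind the grasp point. The pads swing forward as they close: fully open they stand 13 mm farther back than shut.
Start: joints at [-1.313, 0.628, 0.038, 1.517, -0.027, 0.996, -0.02], TCP at [206.788, 616.244, 231.313] pointing down, gripper open.
Joint ranges: [-3.06, 3.06], [-0.37, 2.12], [-1.25, 1.32], [0.18, 2.47], [-1.1, 4.24], [0.23, 1.98], [-2.94, 2.94]. Speed limits (rad/s): [2.57, 2.57, 3.14, 3.14, 3.14, 3.14, 3.14].

## Interface

Orientations are given as [roll, pitch, yaw] about the fixed x, y, z axes, in that order (R = Rz(yaw) Ry(pitch) Rx(roll)).
In Python, from cell import telemetry, eyes, ctrl, finder gives the robot as it stands.
- The arm moves only by the tool move_arm, never from a script. Its argument "steps" is a list of rows, each a list of 7 numbers: the turn, a rotation vector about the world's x, y, z in degrees, then the shift along the world's x, y, z in m, then the finger opening in m, from 0 to 0.0854. A call has 1 to 5 rows; each row shifts and turns the commanded pose from where the row before left it; what a row does not reach is not made up. A row lasts 1/10 s, in which the tool goes at most 50 mm and 8.59 degrees, less where a joint would pass 70% of its speed; a pose out of reach is approached as far as the arm can. A call with a gripper value outside its range is refused whole. The fingers move at their own pace and stop on an object; the grip force is fixed at half the most. Time passes only in rows, so rows that do not move let the fingers close. It gives the time, the measured TCP pose, the force, the opening and the grip force at its end, in the units of the state.
- telemetry.read_state(): the state, without advancing time (a new reading comes with each control period).
- eyes.get_image(name): name is "side" or "top"; returns (picture, depth): 420x560x3 uint8, blue, green, red; 420x560 float32, mm along the optical axis (not along the pixel's ray), 0 where there is no reading.
- eyes.calibration(name): a dict with "fx", "fy", "cx", "cy" (pixels), "position" and "attitude" of the camera in the world. Camera axes: x right, y down, z forward; pixel columns grow to the right and rows downward; lengths in mm; the calibration is good to about 2 mm. A picture is of the moment at which its call begins. calibration takes no time and is no camera call.
- ctrl.finish_job(): hands the job in; it is judged then, once.
Trained networks look in the newest picture that a camera, given by its name, has taken for a name from the list of things; names that differ only in an ending like _2 or _b are one class to them, and where a whole thing is asked for, a point or a joint stands for the part that bears it (a point fixed in the world has none). Each returns a list of dicts, best first, with "confidence" (0 to 1); they miss things now and then, are a little off and sometimes report something else, mostly with a low value. They report only what shows in the picture. A call takes as long as a camera call.
- finder.boxes_of(camera, name): "location" ([x, y, z] in mm, in the coordinates of the camera as it stood for that picture, good to about 4 mm: the middle of the surface that is visible of it).
- finder.cut_out(camera, name): "mask" (420x560 bool, what is visible of it).
- finder.pinpoint(camera, name): "location" ([x, y, z] in mm, in the coordinates of the camera as it stood for that picture, good to about 4 mm: a listed point, or the origin of a listed thing).
The state is a dict: "clock": time; "qpos": joint angles; "qd": joint speeds; "tau": joint torques, N m; "eef_pos": TCP position; "tool_rot": TCP orientation; "force": force on the tool from outside, world axes, zero at the start; "torque": the same for the moment, N m; "width": finger opening in mm; "gripper_force": force on a finger pad.
Only numpy, scipy, OpenCV 4.12 (cv2) and the standard library are available. Lean on these libraries where they do the work, as an engineer would, in place of code of your own. Each camera call takes 0.05 s, during which the arm holds its last target. There are 200 camera calls.

## Task

The low front place of the sloping tin rack is wanted for a new tin: with a fingertip, push the tin that lies there up its lane, over the red spring flap, until it meets the back stop and the flap has sprung up behind it, then take the hand away and leave the tin resting on the flap. Keep behind it all the way so that it neither rolls back nor runs on by itself; it must roll up the lane, not be lifted or carried. Leave the parked tin in the other lane and the jar, shaker and mug round the rack as they stand.

Things in the scene. Friction and masses are not known exactly. Their poses are not given: they have to be found in the camera images.
- rack: wire stand of the tin rack, 231 x 152 mm, fixed to the worktop. It carries two white plastic lanes side by side. Origin on the worktop (z = 0) under its middle; x points level, up the slope, from the low front end to the back stops; y across the lanes; z up.
- lane_a: the lane in which the tin to be pushed lies (left or right one): fixed straight channel of smooth, slippery white plastic, floor rising at 0.14 rad along its own +x. Origin on the worktop (z = 0) under its middle line, z up. Floor height 0.0369 + 0.1409 x (m, x in this frame), from x = -0.105 to 0.114. 63 mm wide between walls 3 mm thick, 22.5 mm high over the floor.
- lane_b: the twin lane, 72 mm beside lane_a, with the same frame and sizes; the parked tin lies in it. Not to be touched.
- lane_a_lip (a point): top middle of the rounded lip across the low front end of lane_a, 10 mm above the floor there; x = -0.109 in the lane's frame. The tin leans on it at the start; the tin's rear bulges 14 mm out over it, so a finger comes down outside the lip behind the tin.
- lane_a_stop (a point): point on the front face of the back stop of lane_a, 38 mm above the floor, where the tin touches; x = 0.109 in the lane's frame. The stop is a plate square to the floor, 48 mm high over it.
- tin: the tin to be pushed: round food tin, diameter 75.3 mm, length 58 mm, about 0.18 to 0.36 kg, lying on its side across lane_a so that it rolls along the lane. Origin at the centre of one flat end; z along the tin's axis.
- tin_mid (a point): middle of the tin to be pushed, on its axis halfway between the ends (37.7 mm over the lane floor). In lane_a's frame it starts at x = -0.087, z = 0.063; touching the back stop it is at x = 0.072, z = 0.085; resting back on the raised flap it is at x = 0.067.
- lane_a_flap (a joint): red spring flap in lane_a's floor, 17 mm wide, mid-lane: 0 = fully up, 0.78 = flush with the floor (rad). Hinged at its low edge (lane x = 0.018), it slants up towards the stop. A light spring (0.016 N m at most) holds it up; the tin rolls it flat and it springs up over the last 5 mm before the stop. A finger lower than 20 mm over the floor behind the tin would hold it down.
- lane_a_flap_edge (a point): middle of the flap's free edge (a rounded edge 4 mm thick). Flap up: x = 0.037 in the lane's frame, its top 18 mm above the floor.
- parked_tin: a second, equal tin, parked in lane_b at the top between the flap and the back stop of that lane; leave it. Origin at the centre of one flat end; z along the tin's axis.
- parked_tin_mid (a point): middle of the parked tin, on its axis.
- coffee_jar: glass jar with a grey lid and dark contents, 64 mm across, 100 mm high, upright on the worktop beside the rack; origin under its middle. Leave it.
- salt_shaker: glass salt shaker with grey cap, 44 mm across, 90 mm high, upright beside the rack; origin under its middle. Leave it.
- mug: white mug with dark dots, 82 mm across, 91 mm high, standing beyond the high back end of the rack; origin under its middle. Leave it.

How it is judged:
By the outcome, as a careful person would: the job done as asked, in the order asked, and still so for the second after the job is handed in, with the robot touching nothing.
It also fails if it takes over 40 s, if anything falls off the work surface, if the arm or the gripper's body presses on something with over 40 N, if the wrist force passes 120 N, or if a joint passes its speed limit or range.

## Working session

There is one attempt and no reset: what is moved stays moved. The work goes in short steps, Python scripts to look and compute and a tool call to move; the robot and the scene stay as the last step left them, time stands still between calls to the robot, and variables do not carry over. Pictures are saved under pics/ and viewed, at most 10 in all, crops included, and the job is handed in when it is done.

Besides the shell and the picture viewer there is one more tool, called after "Call:" by a JSON object that holds its "method" and its "body", one argument or row to a line. move_arm: Moves the arm, as the interface text tells. Its arguments: {"type":"object","properties":{"steps":{"type":"array"}},"required":["steps"]}

```bash
mkdir -p pics; ls
cat > h.py <<'E'
import numpy as np, cv2
from scipy.spatial.transform import Rotation as R
from cell import telemetry, eyes, ctrl, finder
def cam(n):
    c=eyes.calibration(n); a=np.array(c["attitude"],float)
    M=a if a.shape==(3,3) else R.from_euler('xyz',a).as_matrix()
    return c,M,np.array(c["position"],float)
def w(n,p):
    c,M,t=cam(n); return M@np.array(p,float)+t
def pin(n,name,k=2):
    return [(np.round(w(n,d["location"]),1).tolist(),round(d["confidence"],2)) for d in finder.pinpoint(n,name)[:k]]
E
python3 - <<'E'
from h import *
for n in("side","top"):
    im,d=eyes.get_image(n); cv2.imwrite(f"pics/{n}0.png",im); print(n,eyes.calibration(n))
    for k in("rack","lane_a","lane_a_lip","lane_a_stop","tin_mid","lane_a_flap_edge","parked_tin_mid","coffee_jar","salt_shaker","mug"): print(k,pin(n,k))
print(telemetry.read_state())
E
```

```text
pics
side {'fx': 437.3115716817622, 'fy': 437.3115716817622, 'cx': 272.89188881312555, 'cy': 213.54259421684284, 'position': array([440.78496319, 616.03668124, 583.07431749]), 'attitude': array([-2.16004973, -0.00883918, -3.01268543])}
rack []
lane_a [([520.6, -37.0, 6.1], 0.9), ([449.3, -19.2, 0.3], 0.75)]
lane_a_lip [([537.4, 75.1, 34.3], 0.7), ([533.5, 54.1, 63.1], 0.53)]
lane_a_stop [([504.3, -135.4, 88.5], 0.58)]
tin_mid [([532.5, 54.9, 62.9], 0.89)]
lane_a_flap_edge [([511.6, -66.2, 57.2], 0.54)]
parked_tin_mid [([438.8, -85.6, 81.2], 0.67), ([501.5, -140.6, 89.2], 0.4)]
coffee_jar [([626.6, -18.8, -1.8], 0.79)]
salt_shaker [([602.0, -97.3, -2.5], 0.68)]
mug [([470.1, -250.6, 1.7], 0.83), ([599.9, -94.6, -4.8], 0.17)]
top {'fx': 445.898613326856, 'fy': 445.898613326856, 'cx': 282.7160115520023, 'cy': 213.14685579963694, 'position': array([ 329.40810143, -116.10397301, 1060.6854817 ]), 'attitude': array([-2.92686728,  0.00415029, -1.70588392])}
rack []
lane_a [([518.8, -27.2, 2.2], 0.82), ([448.4, -18.5, -1.0], 0.73)]
lane_a_lip [([537.0, 81.0, 31.6], 0.56), ([501.4, -139.0, 84.
[... 347 characters left out ...]
1.1, 'qpos': array([-1.31277444,  0.62839187,  0.03852159,  1.51740127, -0.0269903 ,
        0.99630986, -0.01995767]), 'qd': array([-3.82876430e-04,  2.84226923e-04,  2.84559078e-04, -1.22947671e-03,
        1.53663301e-04, -5.89500861e-04, -9.80020911e-05]), 'tau': array([ 7.84625331e-05, -5.63288820e+01,  1.22561920e+00, -1.93778890e+01,
        1.10051062e-02,  1.54885151e-03,  6.31733343e-06]), 'eef_pos': array([206.81731399, 616.23090718, 231.31868242]), 'tool_rot': array([ 3.14158449e+00, -1.60269102e-05,  2.81777587e+00]), 'force': array([-1.02467536,  0.07617674, -0.00348656]), 'torque': array([-0.04908129, -0.02365384,  0.01795523]), 'gripper_force': 0.0, 'width': 85.4593274685156}
```

View pics/side0.png

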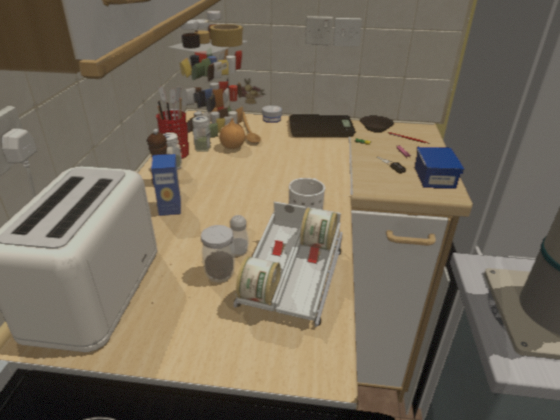

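View pics/top0.png

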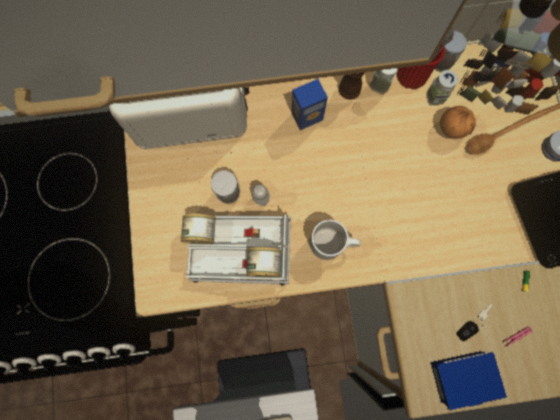

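Run:
```python
from h import *
from scipy.optimize import least_squares
L=[(0,0,520.6,-37),(0,0,518.8,-27.2),(-109,0,537.4,75.1),(-109,0,537,81),(109,0,504.3,-135.4),(109,0,498.4,-142.9),(-87,0,532.5,54.9),(-87,0,535.6,50.5),(37,0,511.6,-66.2),(37,0,514.4,-67.7),
(67,-72,438.8,-85.6),(67,-72,436.7,-85.2),(0,-72,449.3,-19.2),(0,-72,448.4,-18.5)]
L=np.array(L)
for s in(1,-1):
    def f(p):
        c,si=np.cos(p[2]),np.sin(p[2]); x,y=L[:,0],s*L[:,1]
        return np.r_[p[0]+c*x-si*y-L[:,2],p[1]+si*x+c*y-L[:,3]]
    r=least_squares(f,[520,-30,-1.73],loss='soft_l1',f_scale=4); print(s,r.x,r.cost,np.round(f(r.x),1))
```

```text
1 [519.54443388 -31.12598982  -1.73695357] 63.13330861309958 [-1.1  0.7  0.2  0.6 -2.8  3.1  1.4 -1.7  1.8 -1.  -1.3  0.8 -0.8  0.1
  5.9 -3.9  1.3 -4.6 -3.2  4.3 -0.2  4.2 -1.4  0.1  0.3 -0.1 -0.  -0.7]
-1 [517.30839233 -28.39366636  -1.73776198] 2551.0420666521422 [ -3.3  -1.5  -2.   -1.6  -5.1   0.8  -0.7  -3.8  -0.4  -3.2 138.4 140.5
 139.  139.9   8.6  -1.2   4.   -1.9  -0.5   7.    2.5   6.9   1.3   2.8
 -20.8 -21.2 -21.2 -21.9]
```

The side view shows the tin at px (260,280) in the left lane, its flap at (278,246) and the parked tin at (318,228). The top view has the tin at (198,228) and the parked tin at (264,262), and the space in front of the lip is free. I'll approach with the fingers shut.

Call:
{"method": "move_arm", "body": {
  "steps": [
    [0,0,-5.8,0.024,-0.035,0,0],
    [0,0,-5.8,0.024,-0.035,0,0],
    [0,0,-5.8,0.024,-0.035,0,0],
    [0,0,-5.8,0.024,-0.035,0,0],
    [0,0,-5.8,0.024,-0.035,0,0]
  ]
}}

```text
clock: 1.6
eef_pos: [327.6, 439.9, 231.5]
tool_rot: [3.141, -0.0, 2.308]
force: [0.6, -0.4, -0.3]
width: 12.7
gripper_force: 0.0
```

Call:
{"method": "move_arm", "body": {
  "steps": [
    [0,0,-5.8,0.024,-0.035,0,0],
    [0,0,-5.8,0.024,-0.035,0,0],
    [0,0,-5.8,0.024,-0.035,0,0],
    [0,0,-5.8,0.024,-0.035,0,0],
    [0,0,-5.8,0.024,-0.035,0,0]
  ]
}}

```text
clock: 2.1
eef_pos: [447.6, 264.9, 231.6]
tool_rot: [3.141, -0.0, 1.802]
force: [0.8, -0.4, 0.4]
width: -0.2
gripper_force: 0.0
```

Call:
{"method": "move_arm", "body": {
  "steps": [
    [0,0,-5.8,0.024,-0.035,-0.01,0],
    [0,0,-5.8,0.024,-0.035,-0.01,0],
    [0,0,-5.8,0.024,-0.035,-0.01,0],
    [0,0,0,0,0,0,0]
  ]
}}

```text
clock: 2.5
eef_pos: [521.7, 154.2, 200.8]
tool_rot: [3.139, 0.004, 1.49]
force: [-1.0, 0.0, 0.8]
width: 0.2
gripper_force: 0.0
```

Call:
{"method": "move_arm", "body": {
  "steps": [
    [0,0,-2.5,0.013,-0.01,-0.03,0],
    [0,0,-2.4,0.012,-0.01,-0.03,0],
    [0,0,0,0,0,-0.03,0],
    [0,0,0,0,0,-0.03,0],
    [0,0,0,0,0,-0.029,0]
  ]
}}

```text
clock: 3.0
eef_pos: [543.8, 141.8, 51.2]
tool_rot: [3.142, -0.001, 1.417]
force: [0.3, -0.6, 0.6]
width: 0.3
gripper_force: 0.0
```

Run:
```python
from h import *
s=telemetry.read_state();print(s["clock"],s["eef_pos"],s["tool_rot"],s["force"])
im,d=eyes.get_image("side"); cv2.imwrite("pics/s1.png",cv2.resize(im[180:340,190:390],None,fx=3.5,fy=3.5,interpolation=2))
print(pin("side","tin_mid"),pin("side","lane_a_lip"))
```

```text
3.0 [543.76882318 141.80705482  51.20811168] [ 3.14151854e+00 -5.11102462e-04  1.41707084e+00] [ 0.32368075 -0.57411053  0.5626261 ]
[([533.2, 51.9, 63.4], 0.53), ([472.1, -252.7, -0.9], 0.2)] [([539.5, 73.6, 34.1], 0.8)]
```

View pics/s1.png

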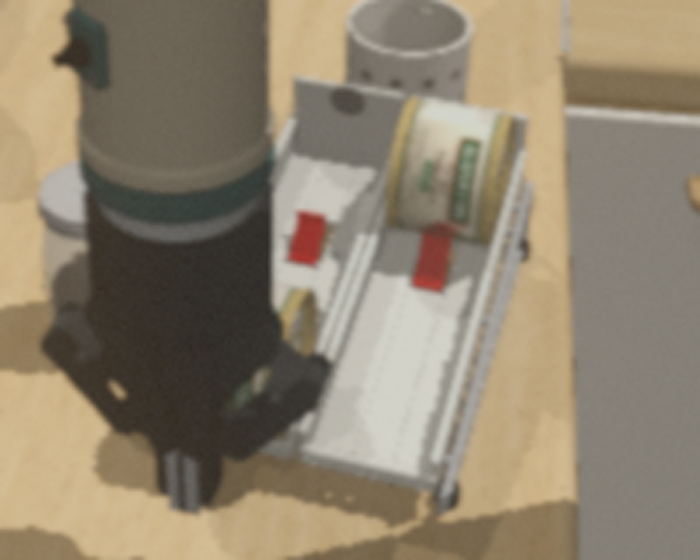

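The picture shows the fingertip at (185,490), clear in front of the lip. The gripper's knuckles spread wide, though, from (45,335) to (330,370), so I'll measure them against the parked tin and the jar.

Run:
```python
from h import *
s=telemetry.read_state();p=s["eef_pos"];Rt=R.from_euler('xyz',s["tool_rot"]).as_matrix()
P=[]
for n in("side","top"):
    im,d=eyes.get_image(n);c,M,t=cam(n);v,u=np.nonzero(d>0);z=d[v,u]
    X=np.c_[(u-c["cx"])/c["fx"]*z,(v-c["cy"])/c["fy"]*z,z]@M.T+t
    P.append((X-p)@Rt)
    Q=P[-1];Q=Q[(abs(Q[:,0])<60)&(abs(Q[:,1])<100)&(Q[:,2]>-160)&(Q[:,2]<5)]
    for a in range(-150,5,10):
        q=Q[(Q[:,2]>=a)&(Q[:,2]<a+10)&(Q[:,0]>-60)&(Q[:,0]<38)]
        if len(q)>5: print(n,a,len(q),"x",np.percentile(q[:,0],[2,98]).round(),"y",np.percentile(q[:,1],[2,98]).round())
```

```text
side -150 272 x [-1. 38.] y [-37.  29.]
side -140 257 x [-8. 38.] y [-37.  28.]
side -130 52 x [-1. 36.] y [-37.   9.]
side -120 125 x [-5. 13.] y [-41.  39.]
side -110 345 x [-4. 21.] y [-45.  40.]
side -100 461 x [-10.  20.] y [-60.  59.]
side -90 365 x [ 3. 18.] y [-61.  58.]
side -80 282 x [-4. 19.] y [-51.  52.]
side -70 219 x [-9. 18.] y [-44.  45.]
side -60 318 x [-9. 14.] y [-34.  37.]
side -50 140 x [-5. 15.] y [-28.  30.]
side -40 69 x [-57.  13.] y [-18.  13.]
side -30 118 x [-57.  12.] y [-17.  13.]
side -20 102 x [-53.  12.] y [-13.  13.]
side -10 40 x [-52.  12.] y [-10.  13.]
top -150 58 x [-35.   9.] y [-37.  21.]
top -140 51 x [-35.  10.] y [-37.  16.]
top -130 11 x [-7.  8.] y [-37. -34.]
top -120 28 x [-9. 11.] y [-41. -32.]
top -110 39 x [-9.  6.] y [-50.  50.]
top -100 146 x [-10.  14.] y [-61.  61.]
top -90 66 x [-15.  13.] y [-60.  55.]
top -80 37 x [-15.  -0.] y [-49.  50.]
top -70 26 x [-14.  -2.] y [-44.  45.]
top -60 44 x [-10.   4.] y [-37.  33.]
top -50 16 x [-11.  -4.] y [-27.   8.]
top -40 50 x [-60.  -7.] y [-23.  30.]
top -30 40 x [-55.  -3.] y [-22.  33.]
top -20 20 x [-59.   2.] y [-21.  15.]
top -10 11 x [-56.  -4.] y [-23.   7.]
```

The knuckles stay within ±30 mm below 50 mm over the tip, so a vertical hand clears the parked tin and the jar. I'll close in now.

Call:
{"method": "move_arm", "body": {
  "steps": [
    [0,0,-0.7,0,-0.01,0,0],
    [0,0,0,0,-0.01,0,0],
    [0,0,0,0,-0.008,0,0],
    [0,0,0,0,-0.002,0,0],
    [0,0,0,0,0,0,0]
  ]
}}

```text
clock: 3.75
eef_pos: [544.0, 110.4, 52.7]
tool_rot: [3.141, -0.0, 1.403]
force: [0.2, 0.1, -0.3]
width: -0.2
gripper_force: 0.0
```

Call:
{"method": "move_arm", "body": {
  "steps": [
    [0,0,0,-0.0003,-0.002,0.0003,0],
    [0,0,0,-0.0003,-0.002,0.0003,0],
    [0,0,0,-0.0003,-0.002,0.0003,0],
    [0,0,0,-0.0003,-0.002,0.0003,0],
    [0,0,0,-0.0003,-0.002,0.0003,0]
  ]
}}

```text
clock: 4.25
eef_pos: [542.2, 101.1, 53.8]
tool_rot: [-3.141, 0.0, 1.404]
force: [0.3, -0.4, 0.4]
width: 0.0
gripper_force: 0.0
```

Call:
{"method": "move_arm", "body": {
  "steps": [
    [0,0,0,-0.0005,-0.003,0.0004,0],
    [0,0,0,-0.0005,-0.003,0.0004,0],
    [0,0,0,-0.0005,-0.003,0.0004,0],
    [0,0,0,-0.0005,-0.003,0.0004,0],
    [0,0,0,-0.0005,-0.003,0.0004,0]
  ]
}}

```text
clock: 4.75
eef_pos: [539.8, 86.1, 55.9]
tool_rot: [3.141, -0.0, 1.404]
force: [-0.4, 1.8, 1.6]
width: 0.1
gripper_force: 1.3
```

Run:
```python
from h import *
s=telemetry.read_state();print(s["clock"],s["eef_pos"],s["tool_rot"],s["force"])
im,d=eyes.get_image("top"); cv2.imwrite("pics/t2.png",cv2.resize(im[170:300,150:370],None,fx=3.5,fy=3.5,interpolation=2))
print(pin("top","tin_mid"))
```

```text
4.75 [539.81773868  86.08653683  55.92143125] [ 3.14143981e+00 -2.30313853e-04  1.40409081e+00] [-0.41495087  1.84591143  1.58180532]
[([537.1, 36.3, 61.8], 0.72)]
```

View pics/t2.png

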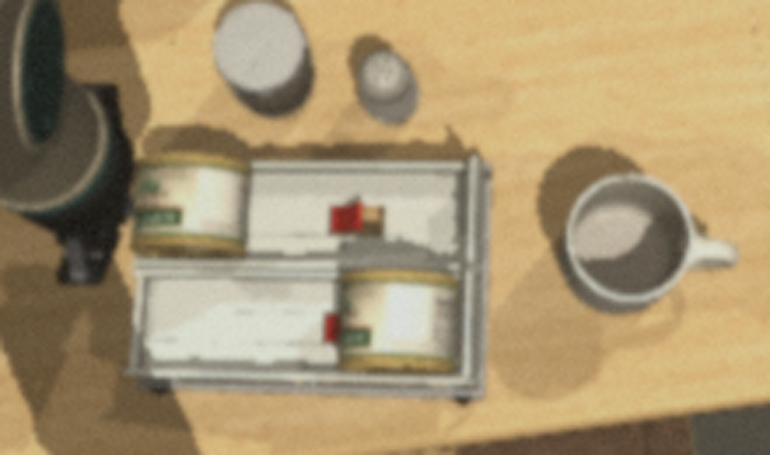

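The tin at (190,205) is touched, with about 2 N on the finger, and has rolled off the lip by about 17 mm. I'll go on pushing steadily.

Call:
{"method": "move_arm", "body": {
  "steps": [
    [0,0,0,-0.0005,-0.003,0.0004,0],
    [0,0,0,-0.0005,-0.003,0.0004,0],
    [0,0,0,-0.0005,-0.003,0.0004,0],
    [0,0,0,-0.0005,-0.003,0.0004,0],
    [0,0,0,-0.0005,-0.003,0.0004,0]
  ]
}}

```text
clock: 5.35
eef_pos: [537.3, 71.1, 57.9]
tool_rot: [3.141, -0.0, 1.404]
force: [0.5, 2.6, 2.2]
width: 0.5
gripper_force: 1.6
```

Call:
{"method": "move_arm", "body": {
  "steps": [
    [0,0,0,-0.0005,-0.003,0.0004,0],
    [0,0,0,-0.0005,-0.003,0.0004,0],
    [0,0,0,-0.0005,-0.003,0.0004,0],
    [0,0,0,-0.0005,-0.003,0.0004,0],
    [0,0,0,-0.0005,-0.003,0.0004,0]
  ]
}}

```text
clock: 5.85
eef_pos: [534.7, 56.0, 59.8]
tool_rot: [-3.141, -0.0, 1.404]
force: [1.1, 4.0, 3.1]
width: 0.4
gripper_force: 1.6
```

Call:
{"method": "move_arm", "body": {
  "steps": [
    [0,0,0,-0.0005,-0.003,0.0004,0],
    [0,0,0,-0.0005,-0.003,0.0004,0],
    [0,0,0,-0.0005,-0.003,0.0004,0],
    [0,0,0,-0.0005,-0.003,0.0004,0],
    [0,0,0,-0.0005,-0.003,0.0004,0]
  ]
}}

```text
clock: 6.35
eef_pos: [532.3, 41.0, 61.8]
tool_rot: [3.142, -0.0, 1.404]
force: [0.8, 2.6, 3.4]
width: -0.6
gripper_force: 1.6
```

Call:
{"method": "move_arm", "body": {
  "steps": [
    [0,0,0,-0.0005,-0.003,0.0004,0],
    [0,0,0,-0.0005,-0.003,0.0004,0],
    [0,0,0,-0.0005,-0.003,0.0004,0],
    [0,0,0,-0.0005,-0.003,0.0004,0],
    [0,0,0,-0.0005,-0.003,0.0004,0]
  ]
}}

```text
clock: 6.85
eef_pos: [529.7, 26.0, 63.9]
tool_rot: [-3.142, -0.0, 1.404]
force: [-0.2, 3.4, 3.0]
width: 0.3
gripper_force: 1.6
```

Run:
```python
from h import *
s=telemetry.read_state();print(s["clock"],s["eef_pos"],s["tool_rot"],s["force"])
im,d=eyes.get_image("top"); cv2.imwrite("pics/t3.png",cv2.resize(im[170:300,150:370],None,fx=3.5,fy=3.5,interpolation=2))
print(pin("top","tin_mid"))
```

```text
6.85 [529.72959922  25.98136641  63.85492982] [-3.14157216e+00 -4.03268191e-05  1.40404423e+00] [-0.22323229  3.40964097  2.97171032]
[([523.4, -24.4, 70.7], 0.89)]
```

View pics/t3.png

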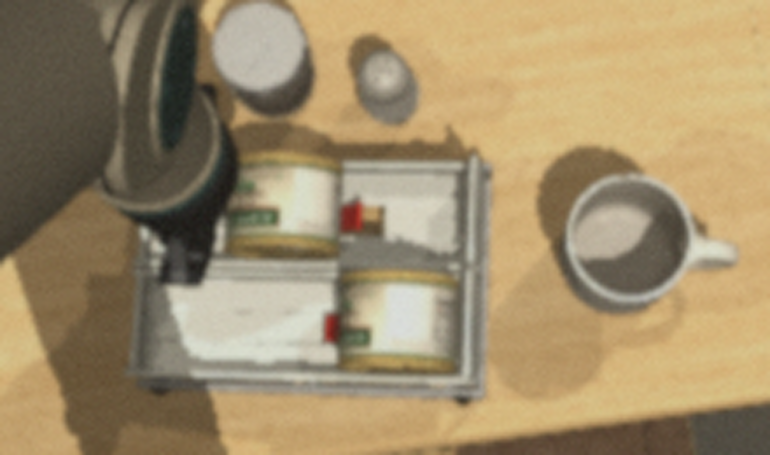

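The finger is still behind the tin at (230,205). But the label mark has kept its place on the tin, (160,215) on the earlier picture and (255,215) now, so the tin is sliding rather than rolling. The vertical finger's friction is holding it from turning. I'll swing the finger about the tin's axis to a lower contact, tilted back 30°, so that the tin can roll, and keep contact while I do it.

Call:
{"method": "move_arm", "body": {
  "steps": [
    [-2.96,0.5,0,-0.00026,-0.0016,-0.0017,0],
    [-2.96,0.5,0,-0.00026,-0.0016,-0.0017,0],
    [-2.96,0.5,0,-0.00028,-0.0017,-0.0016,0],
    [-2.96,0.5,0,-0.00028,-0.0017,-0.0016,0],
    [-2.96,0.5,0,-0.0003,-0.0018,-0.0016,0]
  ]
}}

```text
clock: 7.45
eef_pos: [528.3, 17.3, 55.6]
tool_rot: [3.142, 0.265, 1.404]
force: [0.1, 1.1, -0.0]
width: 0.2
gripper_force: 0.7
```

Call:
{"method": "move_arm", "body": {
  "steps": [
    [-2.96,0.5,0,-0.0003,-0.0018,-0.0016,0],
    [-2.96,0.5,0,-0.0003,-0.0019,-0.0015,0],
    [-2.96,0.5,0,-0.0003,-0.0019,-0.0015,0],
    [-2.96,0.5,0,-0.0003,-0.002,-0.0014,0],
    [-2.96,0.5,0,-0.0003,-0.002,-0.0014,0]
  ]
}}

```text
clock: 7.95
eef_pos: [526.9, 7.8, 48.2]
tool_rot: [3.142, 0.527, 1.404]
force: [-1.0, 2.6, 1.2]
width: -0.2
gripper_force: 0.9
```

Call:
{"method": "move_arm", "body": {
  "steps": [
    [0,0,0,-0.00033,-0.002,0.0003,0],
    [0,0,0,-0.00033,-0.002,0.0003,0],
    [0,0,0,-0.00033,-0.002,0.0003,0],
    [0,0,0,-0.00033,-0.002,0.0003,0],
    [0,0,0,-0.00033,-0.002,0.0003,0]
  ]
}}

```text
clock: 8.45
eef_pos: [525.5, -2.3, 50.2]
tool_rot: [3.141, 0.523, 1.402]
force: [0.6, 2.8, 0.2]
width: 0.0
gripper_force: 1.1
```

Run:
```python
from h import *
s=telemetry.read_state();print(s["clock"],s["eef_pos"],s["tool_rot"],s["force"])
im,d=eyes.get_image("top"); cv2.imwrite("pics/t4.png",cv2.resize(im[170:300,150:370],None,fx=3.5,fy=3.5,interpolation=2))
print(pin("top","tin_mid"))
```

```text
8.45 [525.46473504  -2.29272228  50.18490414] [3.14099533 0.52265375 1.40247383] [0.63337466 2.80497653 0.17212946]
[([523.4, -47.7, 71.6], 0.85), ([464.5, -90.4, 90.1], 0.2)]
```

View pics/t4.png

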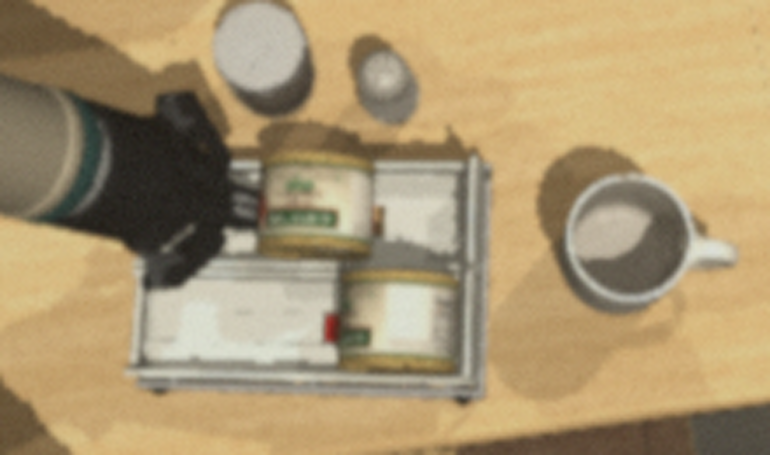

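The label is now turning: it has moved to (300,217) on a tin spanning 262–375, so the tin is rolling with about 2.8 N on the finger. I'll push on over the flap in this attitude.

Call:
{"method": "move_arm", "body": {
  "steps": [
    [0,0,0,-0.0005,-0.003,0.0004,0],
    [0,0,0,-0.0005,-0.003,0.0004,0],
    [0,0,0,-0.0005,-0.003,0.0004,0],
    [0,0,0,-0.0005,-0.003,0.0004,0],
    [0,0,0,-0.0005,-0.003,0.0004,0]
  ]
}}

```text
clock: 9.05
eef_pos: [522.6, -17.3, 51.8]
tool_rot: [-3.141, 0.524, 1.404]
force: [0.1, 1.2, 0.6]
width: -0.2
gripper_force: 0.5
```

Call:
{"method": "move_arm", "body": {
  "steps": [
    [0,0,0,-0.0005,-0.003,0.0004,0],
    [0,0,0,-0.0005,-0.003,0.0004,0],
    [0,0,0,-0.0005,-0.003,0.0004,0],
    [0,0,0,-0.0005,-0.003,0.0004,0],
    [0,0,0,-0.0005,-0.003,0.0004,0]
  ]
}}

```text
clock: 9.55
eef_pos: [520.2, -32.0, 53.8]
tool_rot: [-3.141, 0.524, 1.404]
force: [-0.2, 1.2, 0.9]
width: -0.0
gripper_force: 0.5
```

Run:
```python
from h import *
s=telemetry.read_state();print(s["clock"],s["eef_pos"],s["tool_rot"],s["force"])
im,d=eyes.get_image("top"); cv2.imwrite("pics/t5.png",cv2.resize(im[170:300,150:370],None,fx=3.5,fy=3.5,interpolation=2))
print(pin("top","tin_mid"))
```

```text
9.55 [520.19889389 -32.00204357  53.75383184] [-3.14120542  0.52394451  1.40421646] [-0.2499257   1.21438935  0.86758429]
[([519.9, -76.0, 76.2], 0.63)]
```

View pics/t5.png

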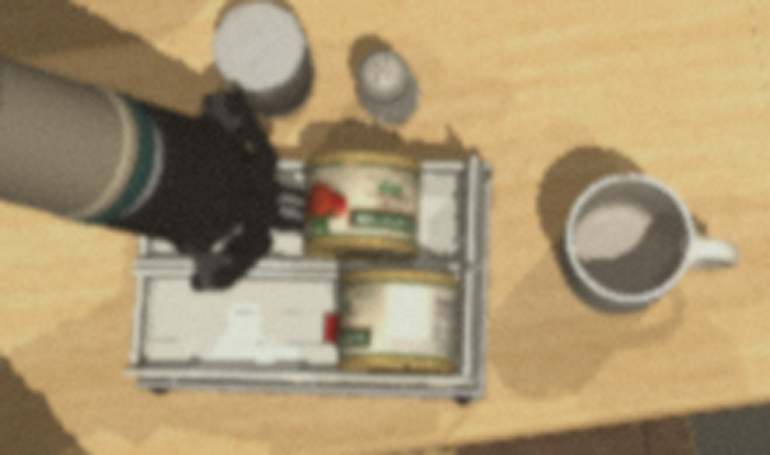

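The label has moved to (385,218), so the tin is rolling freely at 1.2 N, with about 30 mm to go to the stop. I'll advance a little more, then straighten the finger up in step with the rolling tin.

Call:
{"method": "move_arm", "body": {
  "steps": [
    [0,0,0,-0.0005,-0.003,0.0004,0],
    [0,0,0,-0.0005,-0.003,0.0004,0],
    [0,0,0,-0.0003,-0.002,0.0003,0],
    [2.96,-0.5,0,-0.0001,-0.0007,0.0025,0],
    [2.96,-0.5,0,-0.0001,-0.0007,0.0025,0]
  ]
}}

```text
clock: 10.15
eef_pos: [518.5, -41.0, 59.6]
tool_rot: [-3.141, 0.418, 1.406]
force: [-0.5, 1.1, 0.2]
width: 0.0
gripper_force: 0.3
```

Call:
{"method": "move_arm", "body": {
  "steps": [
    [2.96,-0.5,0,-0.0002,-0.0009,0.0026,0],
    [2.96,-0.5,0,-0.0002,-0.0009,0.0026,0],
    [2.96,-0.5,0,-0.0002,-0.0012,0.0027,0],
    [2.96,-0.5,0,-0.0002,-0.0012,0.0027,0],
    [2.96,-0.5,0,-0.0002,-0.0014,0.0028,0]
  ]
}}

```text
clock: 10.65
eef_pos: [517.5, -47.2, 73.6]
tool_rot: [3.142, 0.156, 1.404]
force: [-1.0, 0.4, 0.5]
width: -0.4
gripper_force: 0.1
```

Call:
{"method": "move_arm", "body": {
  "steps": [
    [2.96,-0.5,0,-0.0002,-0.0014,0.0028,0],
    [2.96,-0.5,0,-0.0003,-0.0017,0.0028,0],
    [2.96,-0.5,0,-0.0003,-0.0017,0.0028,0]
  ]
}}

```text
clock: 10.95
eef_pos: [516.8, -52.1, 82.0]
tool_rot: [3.141, -0.002, 1.404]
force: [0.0, -0.2, 0.1]
width: -0.2
gripper_force: 0.1
```

Run:
```python
from h import *
s=telemetry.read_state();print(s["clock"],s["eef_pos"],s["tool_rot"],s["force"])
im,d=eyes.get_image("top"); cv2.imwrite("pics/t6.png",cv2.resize(im[170:300,150:370],None,fx=3.5,fy=3.5,interpolation=2))
print(pin("top","tin_mid"))
```

```text
10.95 [516.75976014 -52.09765769  81.97799141] [ 3.14132202e+00 -1.61035140e-03  1.40377952e+00] [ 0.03678801 -0.16737204  0.13630123]
[([512.7, -102.4, 79.0], 0.65)]
```

View pics/t6.png

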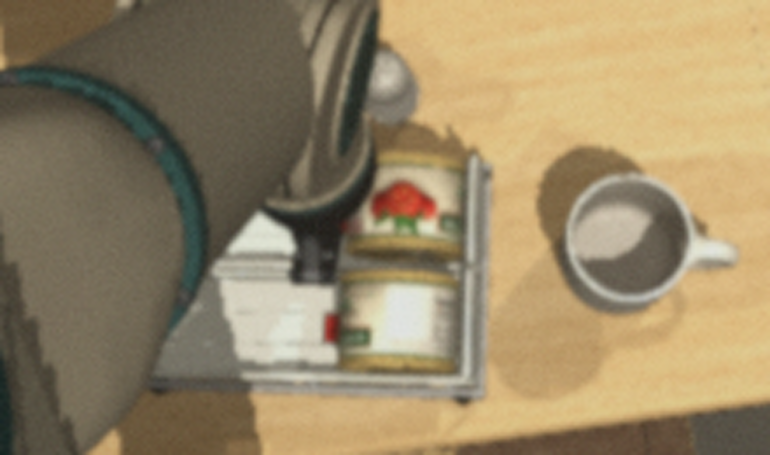

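The tin now spans x 350–465 in the picture, level with the parked one or a little past it. I'll make the last gentle push to the stop.

Call:
{"method": "move_arm", "body": {
  "steps": [
    [0,0,0,-0.0002,-0.001,0.0001,0],
    [0,0,0,-0.0002,-0.001,0.0001,0]
  ]
}}

```text
clock: 11.25
eef_pos: [516.4, -52.9, 81.5]
tool_rot: [-3.141, 0.001, 1.405]
force: [-0.4, 0.1, 0.3]
width: -0.3
gripper_force: 0.5
```

Call:
{"method": "move_arm", "body": {
  "steps": [
    [0,0,0,-0.0001,-0.0006,0,0],
    [0,0,0,-0.0001,-0.0006,0,0],
    [0,0,0,0,0,0,0]
  ]
}}

```text
clock: 11.55
eef_pos: [516.5, -53.5, 81.8]
tool_rot: [-3.141, -0.001, 1.406]
force: [0.2, 3.3, 2.4]
width: 0.0
gripper_force: 1.6
```

Call:
{"method": "move_arm", "body": {
  "steps": [
    [0,0,0,-0.0002,-0.001,0,0],
    [0,0,0,-0.0002,-0.001,0,0]
  ]
}}

```text
clock: 11.75
eef_pos: [516.2, -55.7, 81.9]
tool_rot: [3.141, -0.001, 1.405]
force: [1.6, 6.1, 3.1]
width: 0.1
gripper_force: 3.6
```

Run:
```python
from h import *
s=telemetry.read_state();print(s["clock"],s["eef_pos"],s["force"])
im,d=eyes.get_image("side"); cv2.imwrite("pics/s7.png",cv2.resize(im[180:340,190:390],None,fx=3.5,fy=3.5,interpolation=2))
print(pin("side","tin_mid"),pin("side","lane_a_flap_edge"))
```

```text
11.75 [516.24097245 -55.66885126  81.93887154] [1.61278339 6.06776324 3.13954147]
[([508.7, -102.5, 88.0], 0.87), ([539.1, 74.4, 35.7], 0.24)] [([512.4, -70.8, 56.9], 0.69)]
```

View pics/s7.png

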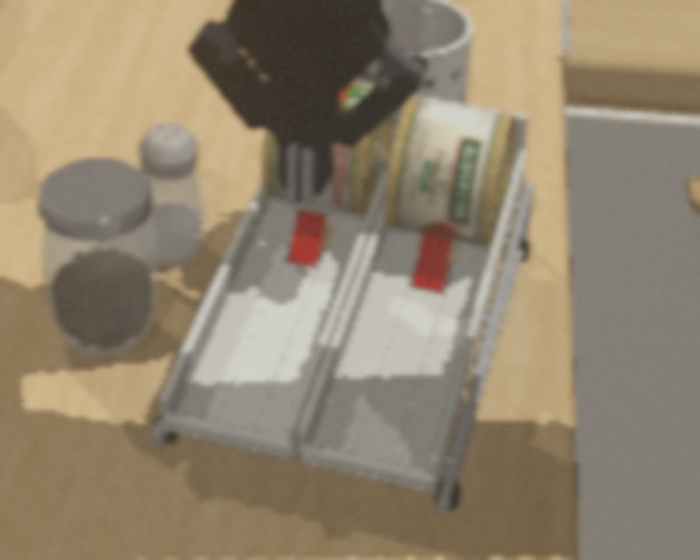

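Behind the tin the red flap stands up at (308,238), just as it did at the start, and the tin is against the stop. I'll ease back slowly so the tin settles on the flap, then leave.

Call:
{"method": "move_arm", "body": {
  "steps": [
    [0,0,0,0.0002,0.001,0,0],
    [0,0,0,0.0002,0.001,0,0],
    [0,0,0,0.0002,0.001,0,0],
    [0,0,0,0.0002,0.001,0,0],
    [0,0,0,0.0002,0.001,0,0]
  ]
}}

```text
clock: 12.4
eef_pos: [516.7, -52.3, 81.6]
tool_rot: [-3.141, 0.001, 1.403]
force: [0.8, 0.9, -0.5]
width: 0.1
gripper_force: 0.1
```

Call:
{"method": "move_arm", "body": {
  "steps": [
    [0,0,0,0.0002,0.001,0,0],
    [0,0,0,0.0002,0.001,0,0],
    [0,0,0,0.0002,0.001,0,0],
    [0,0,0,0.0002,0.001,0,0],
    [0,0,0,0.0004,0.002,0,0]
  ]
}}

```text
clock: 12.9
eef_pos: [518.2, -45.9, 81.8]
tool_rot: [3.142, 0.0, 1.404]
force: [0.7, -0.7, 0.2]
width: -0.2
gripper_force: 0.0
```

Call:
{"method": "move_arm", "body": {
  "steps": [
    [0,0,0,0.0015,0.009,0,0],
    [0,0,0,0.003,0.018,0.003,0],
    [0,0,0,0.003,0.02,0.01,0],
    [0,0,0,0.003,0.02,0.03,0],
    [0,0,0,0.003,0.02,0.03,0]
  ]
}}

```text
clock: 13.4
eef_pos: [531.1, 42.9, 155.1]
tool_rot: [-3.14, 0.0, 1.405]
force: [0.9, 0.5, -0.2]
width: -0.4
gripper_force: 0.0
```

Call:
{"method": "move_arm", "body": {
  "steps": [
    [0,0,0,0.003,0.02,0.03,0],
    [0,0,0,0.003,0.03,0.03,0],
    [0,0,0,0.003,0.03,0.02,0],
    [0,0,0,0,0.02,0,0],
    [0,0,0,0,0,0,0]
  ]
}}

```text
clock: 13.9
eef_pos: [540.3, 146.3, 235.2]
tool_rot: [3.141, -0.003, 1.411]
force: [-0.6, -0.7, -0.6]
width: 0.4
gripper_force: 0.0
```

Run:
```python
from h import *
s=telemetry.read_state();print(s["clock"],s["eef_pos"],s["force"])
im,d=eyes.get_image("side"); a=im[170:330,230:370]
im2,d=eyes.get_image("top"); b=im2[170:300,150:370]
cv2.imwrite("pics/f8.png",np.hstack([cv2.resize(a,(350,400)),cv2.resize(b,(450,400))]))
print(pin("side","tin_mid"),pin("side","lane_a_flap_edge"))
```

```text
13.9 [540.30349956 146.33784476 235.18769607] [-0.62080735 -0.65882152 -0.5830819 ]
[([508.5, -101.5, 83.6], 0.67), ([599.9, -98.7, -2.4], 0.4)] [([511.4, -68.8, 55.4], 0.42)]
```

View pics/f8.png

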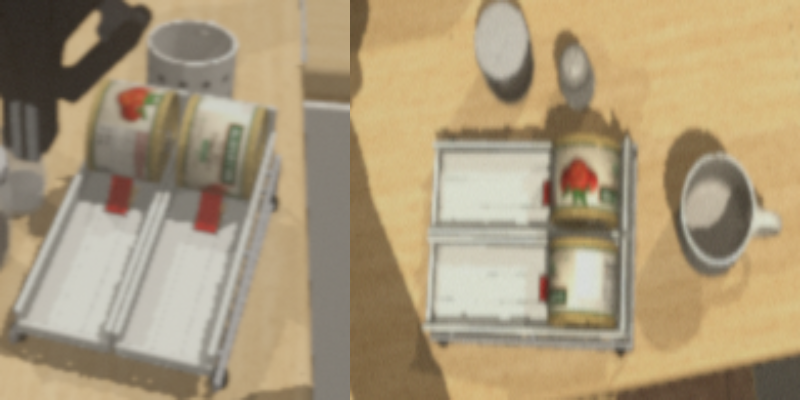

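In both views the two tins rest side by side on raised flaps: the pushed tin is at (585,180) in the top view and its flap at (119,195) in the side view. The neighbouring things haven't moved and the hand is clear.

```bash
python3 -c "
from cell import ctrl; print(ctrl.finish_job())"
```

```text
the job is handed in; nothing more can be done
None
```

The tin now rests on its raised flap by the back stop, with the hand clear, the other things unmoved and the job handed in at about 14 s; it slid instead of rolling for roughly the first half of the lane, until I tilted the finger, and rolled from there to the stop.

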